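# Find the rocking pot lid and press it home

### The arm

A 6-joint arm with a two-finger parallel gripper is mounted at the origin on the work surface; the furniture and walls round the work are solid. World frame = base frame: x ahead of the robot, y to its left, z up, the work surface at z = 0. Lengths are in m, angles in rad, forces in N, time in s.
With the tool pointing down it reaches from about 0.375 to 0.975 m from the base axis. Payload 3.8 kg.
Tool frame: the origin (TCP) lies at the very end of the fingers, on their centre line; the grasp point (between the pads) lies 19 mm behind it; z points along the fingers, x is the direction in which the jaws open and shut, and the axes are right-handed (so a half turn about z gives the same grasp; the last joint's range is limited). The gripper opens to 85 mm and grips with 20 to 120 N. Pads are 22 mm wide; open, the fingers measure 114 mm over their backs; the gripper's body (76 mm by 85 mm) begins 54 mm behind the grasp point. The pads swing forward as they close: fully open they stand 13 mm farther back than shut.
Start: joints at [1.287, 0.264, 1.604, -0, 1.274, -0.037], TCP at [0.165, 0.655, 0.231] pointing down, gripper open.
Joint ranges: [-2.63, 2.63], [-0.94, 2.18], [0.31, 2.57], [-1.31, 4.45], [0, 2.66], [-2.55, 2.55]. Speed limits (rad/s): [2.57, 2.57, 3.14, 3.14, 3.14, 3.14].

### API

Orientations are given as a rotation vector (axis times angle).
In Python, from workcell import bot gives the robot as it stands.
- The arm moves only by the tool carry_out, never from a script. Its argument "deltas" is a list of rows, each an object with "delta_pos": the shift along the tool's x, y, z in m, a list of three; "dr": the turn, a rotation vector about the tool's x, y, z in rad, a list of three. A call has 1 to 10 rows; each row shifts and turns the commanded pose from where the row before left it, along the tool's axes as they then stand; what a row does not reach is not made up. A row lasts 1/8 s, in which the tool goes at most 62.5 mm and 10.7 degrees, less where a joint would pass 70% of its speed; a pose out of reach is approached as far as the arm can. A call is refused whole if a number of a shift passes 0.0625 or a number of a turn 0.188, either way. A call with a gripper value outside its range is refused whole. "grip" is the opening, from 0 (shut) to 1 (fully open), set as the call begins (left out, the last holds). The fingers move at their own pace and stop on an object; "force" is the grip in N (left out, the last holds). Time passes only in rows, so rows that do not move let the fingers close. It gives the time, the measured TCP pose, the force and the opening at its end, in the units of the state.
- bot.read_state(): the state, without advancing time (a new reading comes with each control period).
- bot.read_camera(name): name is "side" or "top" or "wrist"; returns a dict with "frame" (480x640x3 uint8, red, green, blue), "K" (3x3 intrinsics, pixels), "xyz" and "attitude" of the camera in the world; the wrist camera has in their place "hand_eye" (4x4, takes a point from camera to tool coordinates, whose origin is the TCP and whose axes are the tool frame's). Camera axes: x right, y down, z forward; pixel columns grow to the right and rows downward; lengths in m; the calibration is good to about 2 mm. The wrist camera is an equidistant fisheye: a pixel r from the principal point sees the ray r / f radians off the axis. A picture is of the moment at which its call begins: read the wrist's pose just before it. There is no depth.
- bot.finish_job(): hands the job in, once; it reports no verdict.
The state is a dict: "time": time; "q": joint angles; "joint_vel": joint speeds; "joint_torque": joint torques, N m; "tool_pos": TCP position; "tcp_rot": TCP orientation; "wrist_force": force on the tool from outside, world axes, zero at the start; "torque": the same for the moment, N m; "width": opening from 0.0 (shut) to 1.0 (fully open).
Only numpy, scipy, OpenCV 4.12 (cv2) and the standard library are available. Lean on these libraries where they do the work, as an engineer would, in place of code of your own. Each camera call takes 0.05 s, during which the arm holds its last target.

### The job

One of the three round white lids in the grey block is not snapped onto its pot. Press lightly near the rim of the lids until you find the one that rocks, tipping it with the press; then press that lid in the middle, firmly, until it is fully home and sits level. Only touch and press: do not lift any lid out, and leave the pen, the cup and the funnel beside the block where they are.

Things in the scene. Friction and masses are not known exactly. Their poses are not given: they have to be found in the camera images.
- block: fixed grey plastic block, 96 mm (its x) by 246 mm (its y), deck 70 mm above the worktop, with three round wells of 68 mm in a row along its y, 74 mm apart, one lid in each; origin under its centre
- lid_a: round white push-on lid, 60 mm across, flat top 7 to 13 mm above the block's deck; origin at the centre of its top face, z up. Any of the three may be the loose one; looks and height do not tell, for the pots stand at different heights. A sound lid does not give. The loose one stands level when left alone and comes level again after a light press
- lid_b: round white push-on lid, 60 mm across, flat top 7 to 13 mm above the block's deck; origin at the centre of its top face, z up. Any of the three may be the loose one; looks and height do not tell, for the pots stand at different heights. 1 to 3 N near the rim of the loose lid (20 to 24 mm from its centre) tips it about 0.2 rad, so a flat 20 mm fingertip there sinks about 2 mm, its inner edge bearing
- lid_c: round white push-on lid, 60 mm across, flat top 7 to 13 mm above the block's deck; origin at the centre of its top face, z up. Any of the three may be the loose one; looks and height do not tell, for the pots stand at different heights. About 11 N in the middle of the loose lid (within 5 mm) pushes it straight down 6 mm to a hard stop; it stays there, level
- pen: bystander: marker pen with a black cap, 135 mm long, 16 mm thick, lying on the worktop; origin on its underside
- cup: bystander: plain grey-white scoop cup, 66 mm across, 89 mm high; origin under its centre
- blue_funnel: bystander: blue plastic funnel standing on its rim, 120 mm across, 114 mm high; origin under its centre
Things that resemble listed ones, but are neither listed nor needed, are in the scene too. Leave any turquoise look-alike of the lid_b alone.

How it is judged:
On the way:
1. the loose lid has been rocked by a press near its rim (tipped by more than 0.08 rad while touched) (((angle between lid_a's own z axis and vertical above 0.08 rad and contact force between the fingers and lid_a above 0.1 N) or (angle between lid_b's own z axis and vertical above 0.08 rad and contact force between the fingers and lid_b above 0.1 N) or (angle between lid_c's own z axis and vertical above 0.08 rad and contact force between the fingers and lid_c above 0.1 N))), for 0.05 s.
At the end, for the whole second after the job is handed in: the loose lid has been pressed home (it has gone down more than 4.5 mm of its 6 mm), the other two lie within 3.5 mm of where they were, all three are level within 0.05 rad and at rest (((distance of lid_a from where it was at the start of the episode above 0.0045 m and distance of each of lid_b, lid_c from where it was at the start of the episode below 0.0035 m) or (distance of lid_b from where it was at the start of the episode above 0.0045 m and distance of each of lid_a, lid_c from where it was at the start of the episode below 0.0035 m) or (distance of lid_c from where it was at the start of the episode above 0.0045 m and distance of each of lid_a, lid_b from where it was at the start of the episode below 0.0035 m)) and angle between each of lid_a, lid_b, lid_c's own z axis and vertical below 0.05 rad and distance of each of lid_a, lid_b, lid_c from where it was at the start of the episode below 0.01 m and linear speed of each of lid_a, lid_b, lid_c below 0.02 m/s); the robot touches nothing.
It fails at once if a lid is lifted or pulled out of place (more than 15 mm from where it was) (distance of any of lid_a, lid_b, lid_c from where it was at the start of the episode above 0.015 m).
It fails at once if a lid is raised: its centre more than 25 mm above the deck (height (world z) of any of lid_a, lid_b, lid_c above 0.095 m).
It fails at once if a lid is struck or pressed with more than 60 N (contact force between the fingers and lid_a above 60 N or contact force between the fingers and lid_b above 60 N or contact force between the fingers and lid_c above 60 N).
It fails at once if the pen, the cup or the funnel is moved by more than 30 mm (distance of any of pen, cup, blue_funnel from where it was at the start of the episode above 0.03 m).
It also fails if it takes over 48 s, if anything falls off the work surface, if the arm or the gripper's body presses on something with over 40 N, if the wrist force passes 120 N, or if a joint passes its speed limit or range.

## Working session

There is one attempt and no reset: what is moved stays moved. The work goes in short steps, Python scripts to look and compute and a tool call to move; the robot and the scene stay as the last step left them, time stands still between calls to the robot, and variables do not carry over. Pictures are saved under pics/ and viewed, and the job is handed in when it is done.

Besides the shell and the picture viewer there is one more tool, called after "Request:" as a command line: name --argument value ..., lists and objects as JSON in quotes. carry_out: Moves the arm, as the interface text tells. Its arguments: {"type":"object","properties":{"deltas":{"type":"array"},"grip":{"type":"number"},"force":{"type":"number"}},"required":["deltas"]}

```bash
ls; mkdir -p pics; python3 - <<'E'
from workcell import bot
import cv2
print(bot.read_state())
for n in ("top","side","wrist"):
    c=bot.read_camera(n)
    cv2.imwrite(f"pics/{n}0.png",c["frame"][:,:,::-1])
    print(n,{k:v for k,v in c.items() if k!="frame"})
E
```

```text
pics
{'time': 0.0, 'q': array([ 1.28709617e+00,  2.64760790e-01,  1.60538497e+00,  2.35227585e-05,
        1.27369798e+00, -3.68997160e-02]), 'joint_vel': array([ 8.16855308e-06,  1.04437738e-03, -5.50685606e-04, -1.36743398e-03,
       -8.54729586e-04,  2.39774949e-03]), 'joint_torque': array([ 1.54883863e-03, -5.15124357e+01, -3.67306387e+01,  2.25195040e-04,
        1.28374898e-02,  2.71779314e-06]), 'tool_pos': array([0.16469219, 0.65384155, 0.22995096]), 'tcp_rot': array([ 2.47696145,  1.93031022, -0.00288683]), 'wrist_force': array([-0.18186003,  0.69554012,  0.0960974 ]), 'torque': array([0.01972971, 0.02808363, 0.0414445 ]), 'width': 0.9983995184301239}
top {'K': array([[560.09575814,   0.        , 315.05472809],
       [  0.        , 560.09575814, 246.25050282],
       [  0.        ,   0.        ,   1.        ]]), 'xyz': array([ 0.28948642, -0.01416518,  1.19956009]), 'attitude': array([-2.03874357,  2.19247537, -0.22429895])}
side {'K': array([[487.74334187,   0.        , 312.9793396 ],
       [  0.        , 487.74334187, 245.5919229 ],
       [  0.        ,   0.        ,   1.        ]]), 'xyz': array([0.15228158, 0.57596688, 0.60473667]), 'attitude': array([-0.68221932,  2.5166094 , -1.26536492])}
wrist {'K': array([[371.64829954,   0.        , 316.53978824],
       [  0.        , 371.64829954, 234.30875186],
       [  0.        ,   0.        ,   1.        ]]), 'hand_eye': array([[ 9.99998865e-01,  6.79559143e-05,  1.50501980e-03,
        -7.23995018e-04],
       [-4.96522169e-04,  9.58034536e-01,  2.86652370e-01,
        -7.27005291e-02],
       [-1.42238122e-03, -2.86652792e-01,  9.58033483e-01,
        -1.41562996e-01],
       [ 0.00000000e+00,  0.00000000e+00,  0.00000000e+00,
         1.00000000e+00]])}
```

View pics/top0.png

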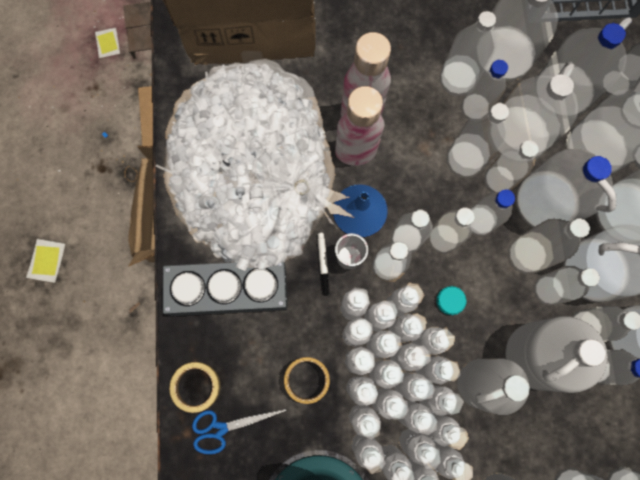

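View pics/side0.png

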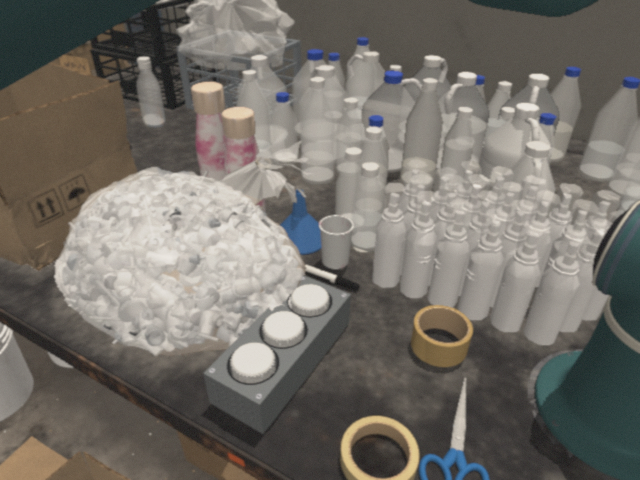

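View pics/wrist0.png

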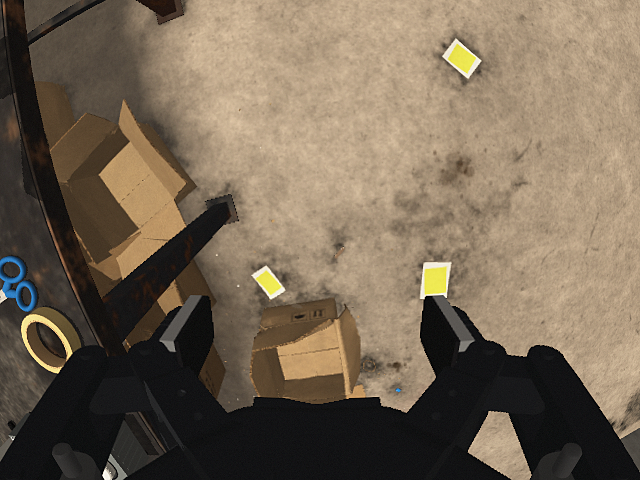

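The top view shows three white lids at about (187,289), (224,287) and (261,285). The block spans (163–285, 263–313), and the pile lies right beside it. Next I'll measure the lid positions with both cameras.

```bash
cat > h.py <<'E'
import numpy as np, cv2
from scipy.spatial.transform import Rotation as R
def ray(c,u,v):
    d=np.linalg.inv(c["K"])@[u,v,1]; return R.from_rotvec(c["attitude"]).apply(d)
def onz(c,u,v,z):
    d=ray(c,u,v); return c["xyz"]+d*(z-c["xyz"][2])/d[2]
def proj(c,p):
    q=R.from_rotvec(c["attitude"]).inv().apply(np.array(p)-c["xyz"]); q=c["K"]@q; return q[:2]/q[2]
E
python3 - <<'E'
from workcell import bot
from h import *
C={n:bot.read_camera(n) for n in("top","side")}
for n,box in(("top",(160,310,255,320)),("side",(190,350,270,400))):
    f=C[n]["frame"]; x0,x1,y0,y1=box
    s=f[y0:y1,x0:x1]; g=s.min(2)
    cv2.imwrite(f"pics/{n}crop.png",cv2.resize(s[:,:,::-1],None,fx=4,fy=4,interpolation=cv2.INTER_CUBIC))
    m=(g>150).astype(np.uint8)
    nb,l,st,ce=cv2.connectedComponentsWithStats(m)
    for i in range(1,nb):
        if st[i,4]>80:
            u,v=ce[i]+[x0,y0]
            print(n,st[i],np.round([u,v],1),onz(C[n],u,v,.08).round(4))
# block corners, top
for u,v in((163,266),(284,263),(286,308),(165,313)): print(onz(C["top"],u,v,.07).round(3))
for nme,u,v in(("pen",324,240),("pen",325,293),):print(nme,onz(C["top"],u,v,.01).round(3))
print("cup",onz(C["top"],351,249,.089).round(3),"fun",onz(C["top"],358,211,0.0).round(3))
E
```

```text
top [  66    0   64   44 1279] [259.2 273. ] [0.474  0.0862 0.08  ]
top [ 49  16  30  30 686] [223.1 285.6] [0.4538 0.1598 0.08  ]
top [ 12  18  31  30 687] [186.5 287.4] [0.4553 0.2335 0.08  ]
side [   0    0  139   75 5758] [245.4 296.7] [0.5391 0.138  0.08  ]
side [118   0  28  10 118] [323.8 273.7] [0.4594 0.0263 0.08  ]
side [ 73  41  40  30 954] [282.7 325.5] [0.4532 0.161  0.08  ]
side [  41   72   43   35 1176] [252.2 359.1] [0.4544 0.2353 0.08  ]
[0.504 0.282 0.07 ]
[0.493 0.035 0.07 ]
[0.401 0.037 0.07 ]
[0.408 0.28  0.07 ]
pen [ 0.548 -0.052  0.01 ]
pen [ 0.432 -0.045  0.01 ]
cup [ 0.508 -0.102  0.089] fun [ 0.61  -0.132  0.   ]
```

```bash
ls pics
```

```text
side0.png
sidecrop.png
top0.png
topcrop.png
wrist0.png
```

View pics/topcrop.png

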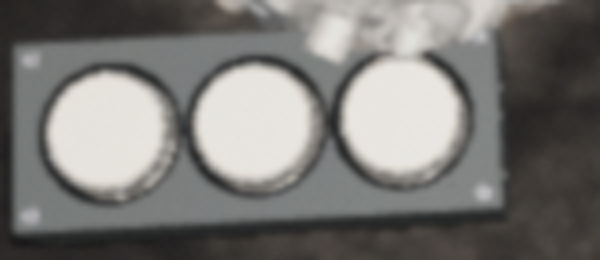

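View pics/sidecrop.png

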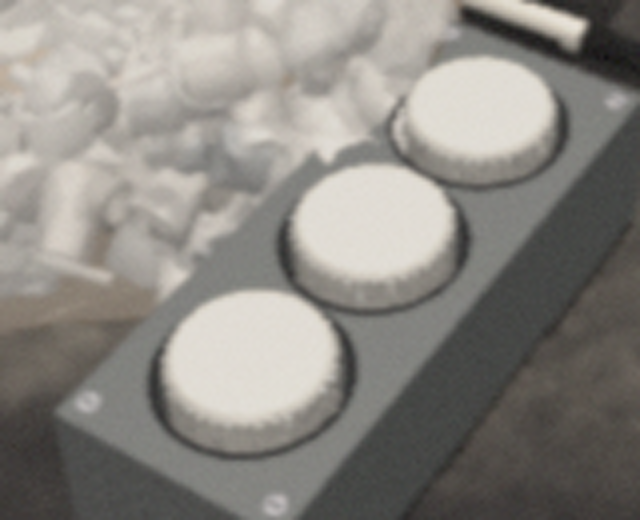

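```bash
python3 - <<'E'
from workcell import bot
from h import *
C={n:bot.read_camera(n) for n in("top","side")}
c=C["side"];t=C["top"]
print("lid3",onz(t,260.4,284.5,.08).round(4),onz(c,190+482/4,270+104/4,.08).round(4))
print("lid1 side top-face",onz(c,190+250/4,270+355/4,.08).round(4),"lid2",onz(c,190+375/4,270+222/4,.08).round(4))
print("pilecentre",onz(t,250,160,.1).round(3), "pile edge",onz(t,250,268,.05).round(3))
for px in((165,172),(110,190),(230,190)):
  d=ray(c,*px)
  for X in(.55,.6,.65,.7,.75,.8):
    s=(X-c["xyz"][0])/d[0];print(px,(c["xyz"]+s*d).round(3))
Rm=R.from_rotvec(bot.read_state()["tcp_rot"]).as_matrix();print(Rm.round(3))
E
```

```text
lid3 [0.4504 0.0849 0.08  ] [0.4505 0.0849 0.08  ]
lid1 side top-face [0.4545 0.2346 0.08  ] lid2 [0.4519 0.1601 0.08  ]
pilecentre [0.708 0.091 0.1  ] pile edge [0.491 0.107 0.05 ]
(165, 172) [0.55  0.236 0.343]
(165, 172) [0.6   0.193 0.311]
(165, 172) [0.65  0.15  0.278]
(165, 172) [0.7   0.108 0.245]
(165, 172) [0.75  0.065 0.212]
(165, 172) [0.8   0.022 0.179]
(110, 190) [0.55  0.31  0.357]
(110, 190) [0.6   0.277 0.326]
(110, 190) [0.65  0.243 0.295]
(110, 190) [0.7   0.21  0.264]
(110, 190) [0.75  0.176 0.233]
(110, 190) [0.8   0.143 0.202]
(230, 190) [0.55  0.131 0.267]
(230, 190) [0.6   0.075 0.225]
(230, 190) [0.65  0.019 0.183]
(230, 190) [ 0.7   -0.037  0.14 ]
(230, 190) [ 0.75  -0.093  0.098]
(230, 190) [ 0.8   -0.149  0.055]
[[ 0.244  0.97  -0.   ]
 [ 0.97  -0.244 -0.001]
 [-0.001  0.    -1.   ]]
```

Lid centres from the two cameras agree to within about 2 mm: (.4545,.234), (.452,.160) and (.4505,.085). They lie about 74 mm apart, as given. I'll keep the tool orientation, which puts the camera on the −x side away from the pile, shut the gripper, and move over lid 1's −x rim.

Request:
carry_out --deltas '[{"delta_pos": [-0.034, 0.036, 0], "dr": [0, 0, 0]}, {"delta_pos": [-0.034, 0.036, 0], "dr": [0, 0, 0]}, {"delta_pos": [-0.034, 0.036, 0], "dr": [0, 0, 0]}, {"delta_pos": [-0.034, 0.036, 0], "dr": [0, 0, 0]}, {"delta_pos": [-0.034, 0.036, 0], "dr": [0, 0, 0]}, {"delta_pos": [-0.034, 0.036, 0], "dr": [0, 0, 0]}, {"delta_pos": [-0.034, 0.036, 0], "dr": [0, 0, 0]}, {"delta_pos": [-0.034, 0.036, 0], "dr": [0, 0, 0]}, {"delta_pos": [-0.034, 0.036, 0], "dr": [0, 0, 0]}, {"delta_pos": [-0.034, 0.036, 0], "dr": [0, 0, 0]}]' --grip 0 --force 20

```text
time: 1.6
tool_pos: [0.4317, 0.2355, 0.2317]
tcp_rot: [2.478, 1.931, 0.002]
wrist_force: [1.0, 0.5, -0.0]
width: 0.003
```

Request:
carry_out --deltas '[{"delta_pos": [0, 0, 0.03], "dr": [0, 0, 0]}, {"delta_pos": [0, 0, 0.03], "dr": [0, 0, 0]}, {"delta_pos": [0, 0, 0.03], "dr": [0, 0, 0]}, {"delta_pos": [0, 0, 0], "dr": [0, 0, 0]}, {"delta_pos": [0, 0, 0], "dr": [0, 0, 0]}]'

```text
time: 2.22
tool_pos: [0.4316, 0.2372, 0.1424]
tcp_rot: [2.478, 1.931, 0.002]
wrist_force: [0.3, 0.2, 0.6]
width: -0.001
```

```bash
python3 - <<'E'
from workcell import bot
import cv2
s=bot.read_state();print(s["tool_pos"],s["wrist_force"])
for n in("wrist","side"):
    c=bot.read_camera(n);cv2.imwrite(f"pics/{n}1.png",c["frame"][:,:,::-1])
E
```

```text
[0.4315746  0.23724621 0.14237775] [0.33418114 0.15764084 0.63419825]
```

View pics/wrist1.png

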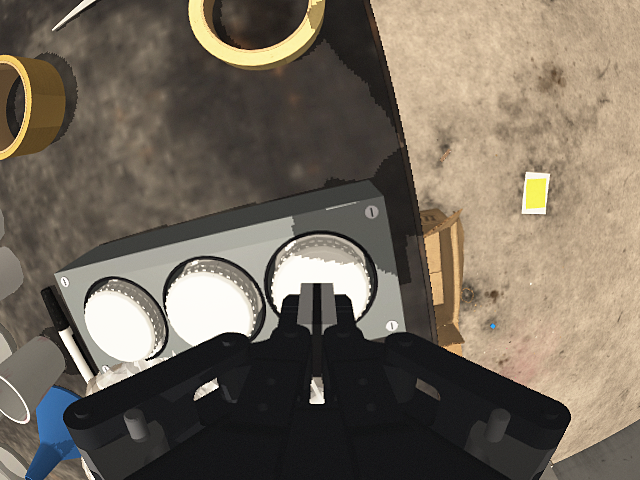

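View pics/side1.png

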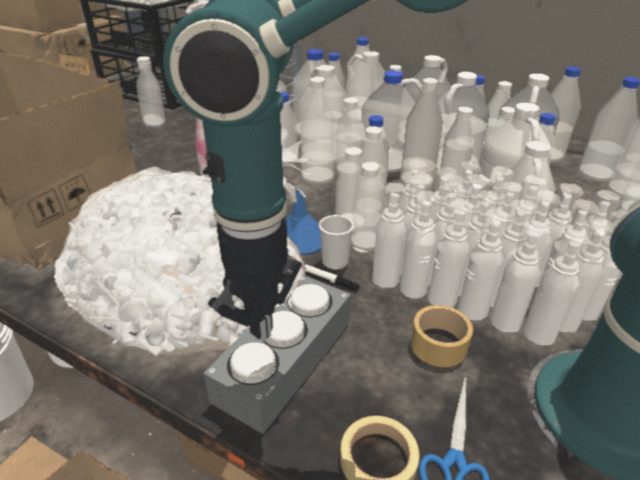

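The wrist view shows the shut tip over the near rim of lid 1 (around 317,290). The side view shows the gripper clear of the pile. Going down.

Request:
carry_out --deltas '[{"delta_pos": [-0.003, 0.001, 0.02], "dr": [0, 0, 0]}, {"delta_pos": [0, 0, 0.02], "dr": [0, 0, 0]}, {"delta_pos": [0, 0, 0.01], "dr": [0, 0, 0]}, {"delta_pos": [0, 0, 0.004], "dr": [0, 0, 0]}, {"delta_pos": [0, 0, 0], "dr": [0, 0, 0]}, {"delta_pos": [0, 0, 0], "dr": [0, 0, 0]}]'

```text
time: 3.08
tool_pos: [0.4318, 0.2341, 0.0881]
tcp_rot: [2.478, 1.931, 0.002]
wrist_force: [0.6, -0.1, -0.1]
width: 0.0
```

Request:
carry_out --deltas '[{"delta_pos": [0, 0, 0.001], "dr": [0, 0, 0]}, {"delta_pos": [0, 0, 0.001], "dr": [0, 0, 0]}, {"delta_pos": [0, 0, 0], "dr": [0, 0, 0]}]'

```text
time: 3.45
tool_pos: [0.4311, 0.2337, 0.0852]
tcp_rot: [-2.478, -1.931, 0.0]
wrist_force: [0.6, -0.4, 0.0]
width: -0.0
```

Request:
carry_out --deltas '[{"delta_pos": [0, 0, 0.001], "dr": [0, 0, 0]}, {"delta_pos": [0, 0, 0.001], "dr": [0, 0, 0]}, {"delta_pos": [0, 0, 0], "dr": [0, 0, 0]}]'

```text
time: 3.82
tool_pos: [0.4311, 0.2337, 0.0831]
tcp_rot: [-2.478, -1.931, 0.0]
wrist_force: [-0.1, 0.3, 0.0]
width: 0.004
```

Request:
carry_out --deltas '[{"delta_pos": [0, 0, 0.001], "dr": [0, 0, 0]}, {"delta_pos": [0, 0, 0], "dr": [0, 0, 0]}]'

```text
time: 4.08
tool_pos: [0.4311, 0.2337, 0.0822]
tcp_rot: [-2.478, -1.931, 0.0]
wrist_force: [-0.2, -0.8, -0.2]
width: -0.001
```

Request:
carry_out --deltas '[{"delta_pos": [0, 0, 0.001], "dr": [0, 0, 0]}, {"delta_pos": [0, 0, 0], "dr": [0, 0, 0]}]'

```text
time: 4.32
tool_pos: [0.431, 0.2337, 0.0812]
tcp_rot: [-2.478, -1.931, 0.0]
wrist_force: [-1.5, 0.6, 0.3]
width: 0.001
```

Request:
carry_out --deltas '[{"delta_pos": [0, 0, 0.001], "dr": [0, 0, 0]}, {"delta_pos": [0, 0, 0], "dr": [0, 0, 0]}]'

```text
time: 4.58
tool_pos: [0.4311, 0.2337, 0.0802]
tcp_rot: [-2.478, -1.931, 0.0]
wrist_force: [-0.8, 0.1, 0.5]
width: -0.001
```

Request:
carry_out --deltas '[{"delta_pos": [0, 0, 0.001], "dr": [0, 0, 0]}, {"delta_pos": [0, 0, 0], "dr": [0, 0, 0]}]'

```text
time: 4.82
tool_pos: [0.4309, 0.2337, 0.0792]
tcp_rot: [-2.478, -1.931, 0.001]
wrist_force: [-2.2, 0.3, 0.4]
width: 0.002
```

```bash
cat > w.py <<'E'
import sys
from workcell import bot
import cv2
s=bot.read_state();print(s["tool_pos"],s["wrist_force"],s["torque"])
n=sys.argv[1]
f=bot.read_camera("wrist")["frame"][:,:,::-1]
a=f[210:390,60:420]
g=bot.read_camera("side")["frame"][:,:,::-1][270:400,190:360]
cv2.imwrite(f"pics/w{n}.png",cv2.resize(a,None,fx=2.2,fy=2.2,interpolation=cv2.INTER_CUBIC))
cv2.imwrite(f"pics/s{n}.png",cv2.resize(g,None,fx=4,fy=4,interpolation=cv2.INTER_CUBIC))
E
python3 w.py 2
```

```text
[0.43086475 0.2337239  0.07919017] [-2.17527121  0.32763594  0.43964698] [-0.01420667  0.26379399  0.05161405]
```

View pics/w2.png

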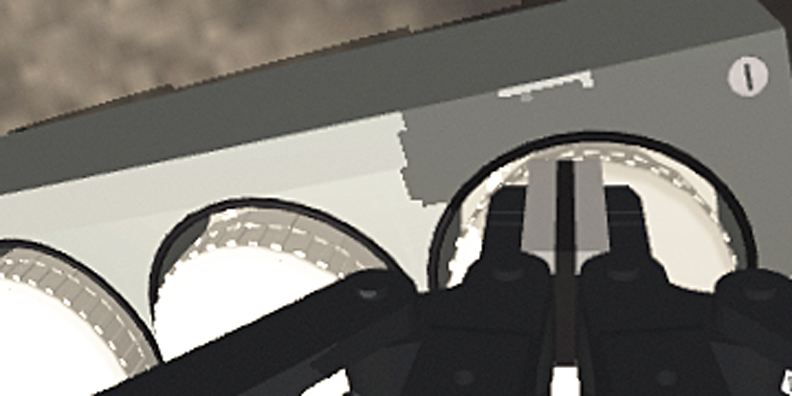

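View pics/s2.png

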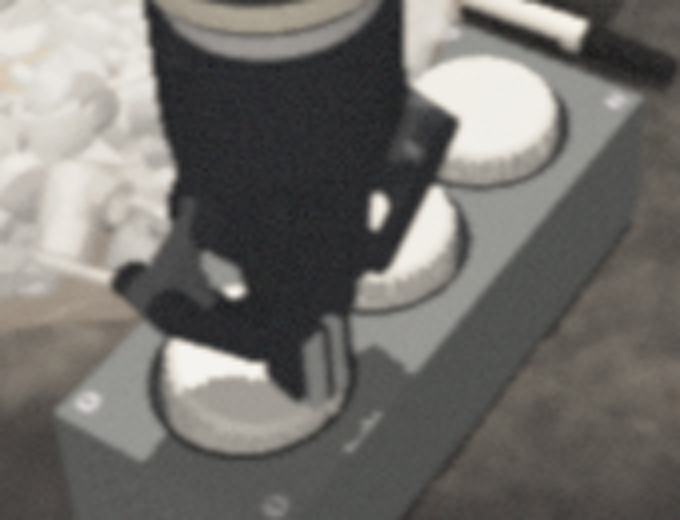

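The force is mostly horizontal so far (−2 N in x). One more small step to see what's giving it.

Request:
carry_out --deltas '[{"delta_pos": [0, 0, 0.0005], "dr": [0, 0, 0]}, {"delta_pos": [0, 0, 0], "dr": [0, 0, 0]}]'

```text
time: 5.18
tool_pos: [0.4309, 0.2337, 0.0788]
tcp_rot: [-2.478, -1.931, 0.001]
wrist_force: [-3.8, -0.8, 3.3]
width: 0.001
```

```bash
python3 - <<'E'
from workcell import bot
s=bot.read_state();print(s["tool_pos"],s["wrist_force"],s["torque"])
E
```

```text
[0.43090427 0.23373839 0.07883752] [-3.77991044 -0.82225478  3.25765869] [0.04152505 0.51986625 0.03148522]
```

```bash
python3 - <<'E'
from workcell import bot
for i in range(4):
    c=bot.read_camera("side"); s=bot.read_state();print(s["tool_pos"].round(5),s["wrist_force"].round(2),s["torque"].round(3))
E
python3 w.py 3
```

```text
[0.43093 0.23376 0.07886] [-3.23  0.42  3.98] [ 0.025  0.6   -0.021]
[0.43092 0.23374 0.07881] [-3.25  0.39  3.68] [0.085 0.544 0.022]
[0.43096 0.23376 0.07885] [-4.21  0.61  3.82] [0.002 0.591 0.009]
[0.43095 0.23375 0.07882] [-3.37  0.51  3.35] [ 0.028  0.635 -0.011]
[0.43095406 0.2337454  0.07882295] [-3.37122554  0.50841874  3.35385036] [ 0.02819853  0.63503986 -0.01139067]
```

View pics/w3.png

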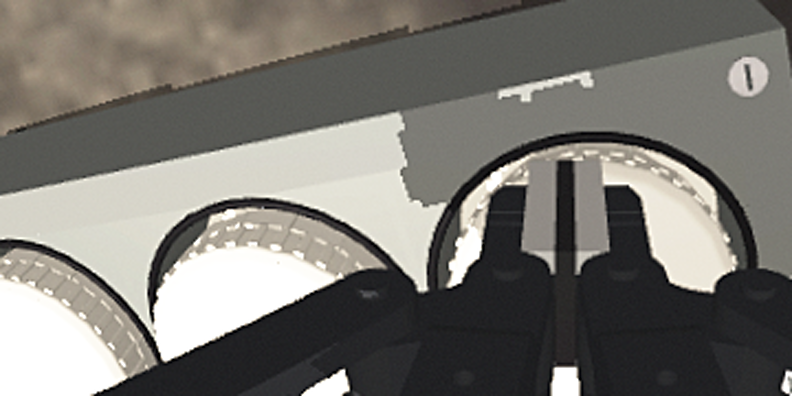

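View pics/s3.png

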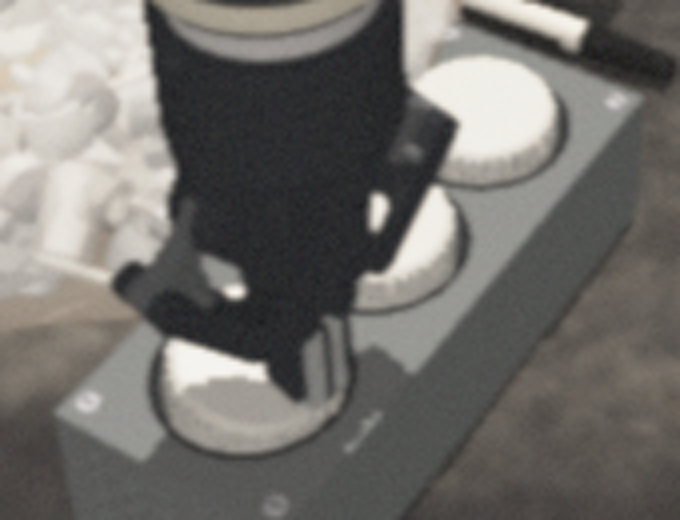

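Request:
carry_out --deltas '[{"delta_pos": [0, 0, 0.0005], "dr": [0, 0, 0]}, {"delta_pos": [0, 0, 0], "dr": [0, 0, 0]}]'

```text
time: 5.72
tool_pos: [0.4309, 0.2338, 0.0785]
tcp_rot: [-2.478, -1.931, 0.001]
wrist_force: [-4.8, 0.3, 6.8]
width: 0.001
```

```bash
python3 - <<'E'
from workcell import bot
s=bot.read_state();print(s["tool_pos"],s["wrist_force"],s["torque"])
E
```

```text
[0.43090687 0.23376319 0.07852041] [-4.779299    0.34702617  6.78372083] [-0.06141621  0.87292085 -0.00346271]
```

Lid 1 is stiff: 6.8 N for under 1 mm of travel, with no visible tip, so it's sound. On to lid 2.

Request:
carry_out --deltas '[{"delta_pos": [0, 0, -0.015], "dr": [0, 0, 0]}, {"delta_pos": [-0.024, 0.0057, 0], "dr": [0, 0, 0]}, {"delta_pos": [-0.024, 0.0057, 0], "dr": [0, 0, 0]}, {"delta_pos": [-0.024, 0.0057, 0], "dr": [0, 0, 0]}, {"delta_pos": [0, 0, 0.008], "dr": [0, 0, 0]}, {"delta_pos": [0, 0, 0], "dr": [0, 0, 0]}, {"delta_pos": [0, 0, 0], "dr": [0, 0, 0]}]'

```text
time: 6.6
tool_pos: [0.4305, 0.1604, 0.0854]
tcp_rot: [2.477, 1.932, 0.001]
wrist_force: [0.1, -0.2, -0.8]
width: 0.005
```

Request:
carry_out --deltas '[{"delta_pos": [0, 0, 0.001], "dr": [0, 0, 0]}, {"delta_pos": [0, 0, 0], "dr": [0, 0, 0]}]'

```text
time: 6.85
tool_pos: [0.4301, 0.1601, 0.0842]
tcp_rot: [-2.477, -1.932, 0.0]
wrist_force: [-0.8, -0.1, -0.8]
width: -0.0
```

Request:
carry_out --deltas '[{"delta_pos": [0, 0, 0.001], "dr": [0, 0, 0]}, {"delta_pos": [0, 0, 0], "dr": [0, 0, 0]}]'

```text
time: 7.1
tool_pos: [0.4301, 0.1598, 0.0832]
tcp_rot: [-2.478, -1.931, 0.0]
wrist_force: [-0.3, -0.4, -0.9]
width: 0.002
```

Request:
carry_out --deltas '[{"delta_pos": [0, 0, 0.001], "dr": [0, 0, 0]}, {"delta_pos": [0, 0, 0], "dr": [0, 0, 0]}]'

```text
time: 7.35
tool_pos: [0.4302, 0.1598, 0.0829]
tcp_rot: [-2.478, -1.931, 0.0]
wrist_force: [-1.8, -0.1, 5.5]
width: 0.0
```

Request:
carry_out --deltas '[{"delta_pos": [0, 0, 0.0007], "dr": [0, 0, 0]}, {"delta_pos": [0, 0, 0], "dr": [0, 0, 0]}]'

```text
time: 7.6
tool_pos: [0.4302, 0.1598, 0.0828]
tcp_rot: [-2.478, -1.931, 0.0]
wrist_force: [-4.1, -0.9, 9.6]
width: -0.004
```

Request:
carry_out --deltas '[{"delta_pos": [0, 0, 0.0007], "dr": [0, 0, 0]}, {"delta_pos": [0, 0, 0], "dr": [0, 0, 0]}]'

```text
time: 7.85
tool_pos: [0.4303, 0.1598, 0.0828]
tcp_rot: [-2.478, -1.931, 0.0]
wrist_force: [-6.5, -1.8, 14.7]
width: 0.003
```

Lid 2 is rigid: 14.7 N with z stuck at 0.0828. Lid 1 was noticeably softer than this, so I'll come back to it after lid 3.

Request:
carry_out --deltas '[{"delta_pos": [0, 0, -0.015], "dr": [0, 0, 0]}, {"delta_pos": [-0.024, 0.006, 0], "dr": [0, 0, 0]}, {"delta_pos": [-0.024, 0.006, 0], "dr": [0, 0, 0]}, {"delta_pos": [-0.024, 0.0057, 0], "dr": [0, 0, 0]}, {"delta_pos": [0, 0, 0.008], "dr": [0, 0, 0]}, {"delta_pos": [0, 0, 0], "dr": [0, 0, 0]}, {"delta_pos": [0, 0, 0], "dr": [0, 0, 0]}]'

```text
time: 8.72
tool_pos: [0.4297, 0.0862, 0.0878]
tcp_rot: [-2.477, -1.932, 0.0]
wrist_force: [0.2, 0.2, -0.4]
width: 0.006
```

```bash
python3 w.py 4
```

```text
[0.4297174  0.0862192  0.08779376] [ 0.18719196  0.2025427  -0.35634475] [ 0.03212134 -0.0016375   0.022686  ]
```

View pics/s4.png

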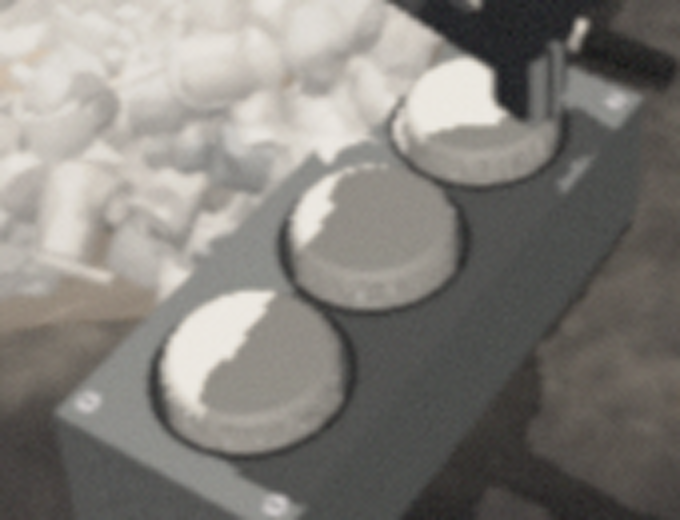

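View pics/w4.png

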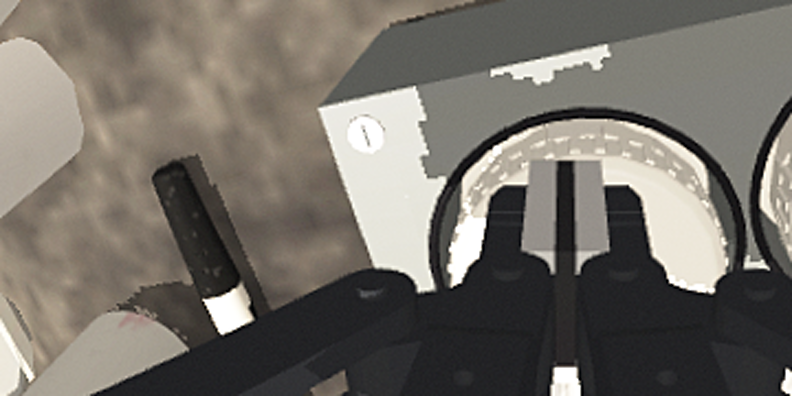

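Request:
carry_out --deltas '[{"delta_pos": [0, 0, 0.002], "dr": [0, 0, 0]}, {"delta_pos": [0, 0, 0.001], "dr": [0, 0, 0]}, {"delta_pos": [0, 0, 0], "dr": [0, 0, 0]}]'

```text
time: 9.2
tool_pos: [0.4296, 0.0857, 0.0847]
tcp_rot: [-2.478, -1.931, 0.0]
wrist_force: [-0.1, -0.9, 0.1]
width: 0.0
```

Request:
carry_out --deltas '[{"delta_pos": [0, 0, 0.001], "dr": [0, 0, 0]}, {"delta_pos": [0, 0, 0], "dr": [0, 0, 0]}]'

```text
time: 9.45
tool_pos: [0.4297, 0.0856, 0.0838]
tcp_rot: [-2.478, -1.931, 0.0]
wrist_force: [-0.4, -0.1, 0.8]
width: -0.0
```

Request:
carry_out --deltas '[{"delta_pos": [0, 0, 0.001], "dr": [0, 0, 0]}, {"delta_pos": [0, 0, 0], "dr": [0, 0, 0]}]'

```text
time: 9.7
tool_pos: [0.4296, 0.0856, 0.0828]
tcp_rot: [-2.478, -1.931, 0.0]
wrist_force: [-1.1, 0.1, 0.0]
width: 0.003
```

Request:
carry_out --deltas '[{"delta_pos": [0, 0, 0.001], "dr": [0, 0, 0]}, {"delta_pos": [0, 0, 0], "dr": [0, 0, 0]}]'

```text
time: 9.95
tool_pos: [0.4299, 0.0856, 0.0822]
tcp_rot: [2.478, 1.931, 0.0]
wrist_force: [-0.2, -0.6, 2.7]
width: 0.004
```

Request:
carry_out --deltas '[{"delta_pos": [0, 0, 0.0007], "dr": [0, 0, 0]}, {"delta_pos": [0, 0, 0], "dr": [0, 0, 0]}]'

```text
time: 10.2
tool_pos: [0.4299, 0.0856, 0.0821]
tcp_rot: [2.478, 1.931, -0.0]
wrist_force: [-3.9, -0.6, 7.7]
width: 0.002
```

Request:
carry_out --deltas '[{"delta_pos": [0, 0, 0.0007], "dr": [0, 0, 0]}, {"delta_pos": [0, 0, 0], "dr": [0, 0, 0]}]'

```text
time: 10.45
tool_pos: [0.4299, 0.0856, 0.082]
tcp_rot: [-2.478, -1.931, 0.0]
wrist_force: [-4.9, -1.0, 14.1]
width: -0.003
```

Lid 3 is rigid too (14 N at 0.0820). That leaves lid 1, so I'll press it again and compare free and pressed images.

Request:
carry_out --deltas '[{"delta_pos": [0, 0, -0.015], "dr": [0, 0, 0]}, {"delta_pos": [0.036, -0.009, 0], "dr": [0, 0, 0]}, {"delta_pos": [0.036, -0.009, 0], "dr": [0, 0, 0]}, {"delta_pos": [0.036, -0.009, 0], "dr": [0, 0, 0]}, {"delta_pos": [0.036, -0.009, 0], "dr": [0, 0, 0]}, {"delta_pos": [0, 0, 0.009], "dr": [0, 0, 0]}, {"delta_pos": [0, 0, 0.002], "dr": [0, 0, 0]}, {"delta_pos": [0, 0, 0], "dr": [0, 0, 0]}, {"delta_pos": [0, 0, 0], "dr": [0, 0, 0]}]'

```text
time: 11.58
tool_pos: [0.4301, 0.2332, 0.0846]
tcp_rot: [2.479, 1.929, -0.0]
wrist_force: [0.7, 0.2, 0.1]
width: -0.003
```

```bash
python3 w.py 5
```

```text
[0.4301241  0.23323295 0.08455889] [0.68079064 0.21672896 0.05787554] [-0.01652566 -0.01359694  0.00292218]
```

View pics/w5.png

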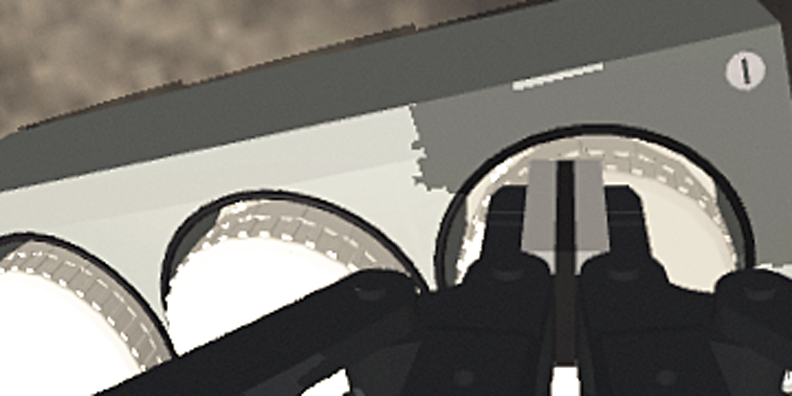

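Request:
carry_out --deltas '[{"delta_pos": [0.0005, 0.001, 0.002], "dr": [0, 0, 0]}, {"delta_pos": [0, 0, 0.001], "dr": [0, 0, 0]}, {"delta_pos": [0, 0, 0], "dr": [0, 0, 0]}]'

```text
time: 12.05
tool_pos: [0.431, 0.2342, 0.0813]
tcp_rot: [-2.478, -1.931, 0.0]
wrist_force: [-0.6, -0.2, 0.1]
width: 0.001
```

```bash
python3 w.py 6
```

```text
[0.43099112 0.23420008 0.08133034] [-0.6027938  -0.15116521  0.07751955] [-0.01535833 -0.00595001 -0.03010892]
```

Request:
carry_out --deltas '[{"delta_pos": [0, 0, 0.001], "dr": [0, 0, 0]}, {"delta_pos": [0, 0, 0.001], "dr": [0, 0, 0]}, {"delta_pos": [0, 0, 0.0005], "dr": [0, 0, 0]}, {"delta_pos": [0, 0, 0], "dr": [0, 0, 0]}]'

```text
time: 12.65
tool_pos: [0.4308, 0.2343, 0.0789]
tcp_rot: [-2.478, -1.931, 0.001]
wrist_force: [-1.2, 1.0, 1.2]
width: 0.001
```

```bash
python3 w.py 7; python3 - <<'E'
import cv2,numpy as np
cv2.imwrite("pics/cmp.png",np.vstack([cv2.imread(f"pics/w{i}.png")[80:300,400:780] for i in (6,7)]))
E
```

```text
[0.43083111 0.23428495 0.07891862] [-1.17508916  1.02270228  1.24528305] [-0.00137824  0.29261848  0.01537985]
```

View pics/cmp.png

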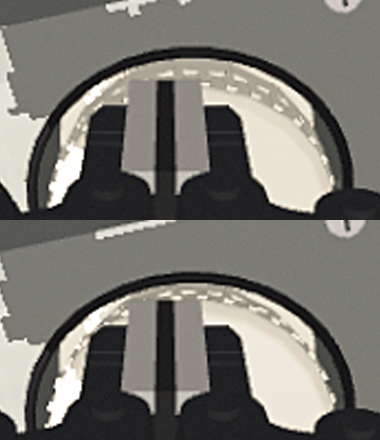

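View pics/s7.png

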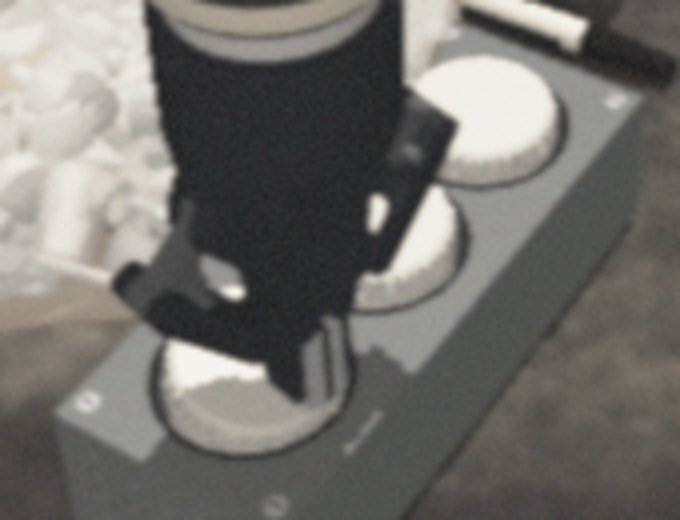

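The rim band clearly narrows under the light press, from the upper crop to the lower, so lid 1 tips and is the loose one. Now I'll lift, centre over it and press.

Request:
carry_out --deltas '[{"delta_pos": [0, 0, -0.01], "dr": [0, 0, 0]}, {"delta_pos": [0.003, 0.0115, 0], "dr": [0, 0, 0]}, {"delta_pos": [0.003, 0.0115, 0], "dr": [0, 0, 0]}, {"delta_pos": [0, 0, 0], "dr": [0, 0, 0]}, {"delta_pos": [0, 0, 0], "dr": [0, 0, 0]}]'

```text
time: 13.38
tool_pos: [0.4548, 0.2343, 0.0886]
tcp_rot: [-2.478, -1.93, 0.002]
wrist_force: [-1.1, 0.4, 0.2]
width: 0.003
```

Request:
carry_out --deltas '[{"delta_pos": [0, 0, 0.004], "dr": [0, 0, 0]}, {"delta_pos": [0, 0, 0.002], "dr": [0, 0, 0]}, {"delta_pos": [0, 0, 0.001], "dr": [0, 0, 0]}, {"delta_pos": [0, 0, 0.001], "dr": [0, 0, 0]}, {"delta_pos": [0, 0, 0], "dr": [0, 0, 0]}]'

```text
time: 14.0
tool_pos: [0.4545, 0.2345, 0.0819]
tcp_rot: [-2.478, -1.931, 0.001]
wrist_force: [-4.2, -1.5, 9.4]
width: -0.004
```

Contact: lid top at about 0.082, 9.4 N. I'll keep pressing in small steps.

Request:
carry_out --deltas '[{"delta_pos": [0, 0, 0.0007], "dr": [0, 0, 0]}, {"delta_pos": [0, 0, 0.0007], "dr": [0, 0, 0]}, {"delta_pos": [0, 0, 0], "dr": [0, 0, 0]}]'

```text
time: 14.38
tool_pos: [0.4545, 0.2345, 0.0808]
tcp_rot: [-2.478, -1.931, 0.001]
wrist_force: [-4.7, -1.4, 10.0]
width: 0.0
```

Request:
carry_out --deltas '[{"delta_pos": [0, 0, 0.001], "dr": [0, 0, 0]}, {"delta_pos": [0, 0, 0.001], "dr": [0, 0, 0]}, {"delta_pos": [0, 0, 0], "dr": [0, 0, 0]}]'

```text
time: 14.75
tool_pos: [0.4545, 0.2345, 0.0788]
tcp_rot: [-2.478, -1.931, 0.001]
wrist_force: [-4.8, -0.5, 9.7]
width: 0.003
```

It's going in at a constant ~10 N or so.

Request:
carry_out --deltas '[{"delta_pos": [0, 0, 0.001], "dr": [0, 0, 0]}, {"delta_pos": [0, 0, 0.001], "dr": [0, 0, 0]}, {"delta_pos": [0, 0, 0.001], "dr": [0, 0, 0]}, {"delta_pos": [0, 0, 0], "dr": [0, 0, 0]}]'

```text
time: 15.25
tool_pos: [0.4544, 0.2344, 0.0763]
tcp_rot: [-2.478, -1.931, 0.002]
wrist_force: [-6.7, -2.4, 13.1]
width: 0.002
```

Request:
carry_out --deltas '[{"delta_pos": [0, 0, 0.0007], "dr": [0, 0, 0]}, {"delta_pos": [0, 0, 0.0007], "dr": [0, 0, 0]}, {"delta_pos": [0, 0, 0], "dr": [0, 0, 0]}]'

```text
time: 15.62
tool_pos: [0.4544, 0.2344, 0.0762]
tcp_rot: [-2.477, -1.931, 0.002]
wrist_force: [-10.2, -3.8, 22.8]
width: 0.002
```

Hard stop at 0.0762, about 6 mm below where it started, with 23 N. Lifting clear to check.

Request:
carry_out --deltas '[{"delta_pos": [0, 0, -0.01], "dr": [0, 0, 0]}, {"delta_pos": [0, 0, -0.04], "dr": [0, 0, 0]}, {"delta_pos": [0, 0, -0.05], "dr": [0, 0, 0]}, {"delta_pos": [0.03, -0.05, 0], "dr": [0, 0, 0]}, {"delta_pos": [0.03, -0.05, 0], "dr": [0, 0, 0]}, {"delta_pos": [0.03, -0.04, 0], "dr": [0, 0, 0]}, {"delta_pos": [0.03, 0, 0], "dr": [0, 0, 0]}, {"delta_pos": [0, 0, 0], "dr": [0, 0, 0]}, {"delta_pos": [0, 0, 0], "dr": [0, 0, 0]}]'

```text
time: 16.75
tool_pos: [0.3482, 0.3845, 0.1728]
tcp_rot: [2.477, 1.931, -0.002]
wrist_force: [-0.2, 0.2, -0.2]
width: -0.001
```

```bash
python3 w.py 8; python3 - <<'E'
from workcell import bot
import cv2,numpy as np
from h import *
for n in("top","side"):
    cv2.imwrite(f"pics/{n}9.png",bot.read_camera(n)["frame"][:,:,::-1])
a=cv2.imread("pics/side0.png")[270:400,190:360];b=cv2.imread("pics/side9.png")[270:400,190:360]
cv2.imwrite("pics/cmp9.png",cv2.resize(np.hstack([a,b]),None,fx=2.3,fy=2.3,interpolation=cv2.INTER_CUBIC))
E
```

```text
[0.34819011 0.38448087 0.17278354] [-0.21022576  0.22555452 -0.23900312] [-0.03860046 -0.03517871 -0.01147644]
```

View pics/cmp9.png

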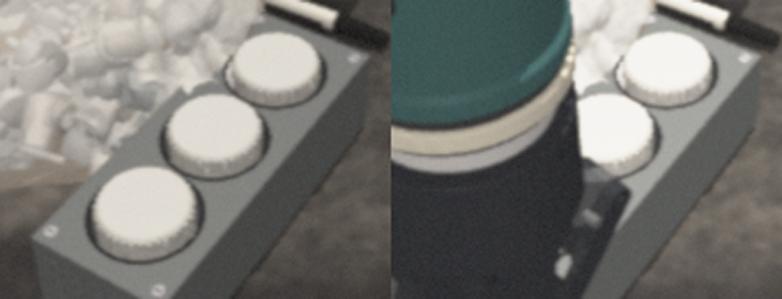

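View pics/side9.png

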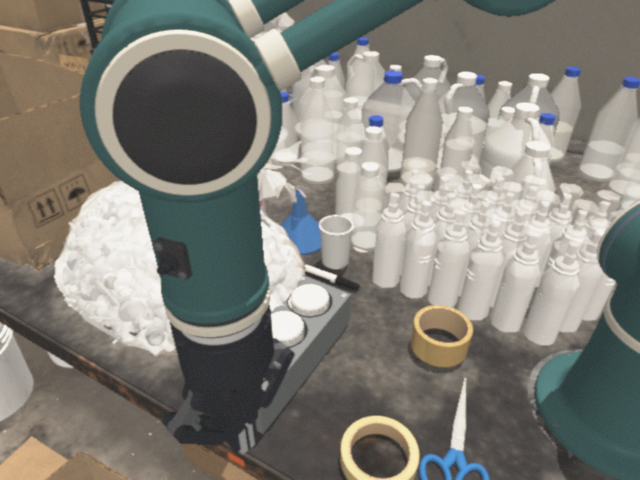

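The arm hides lid 1 from the side camera. I'll move back toward the start pose for a clear view.

Request:
carry_out --deltas '[{"delta_pos": [0.03, -0.03, -0.015], "dr": [0, 0, 0]}, {"delta_pos": [0.04, -0.03, -0.015], "dr": [0, 0, 0]}, {"delta_pos": [0.04, -0.03, -0.01], "dr": [0, 0, 0]}, {"delta_pos": [0.04, -0.03, -0.01], "dr": [0, 0, 0]}, {"delta_pos": [0.04, -0.03, 0], "dr": [0, 0, 0]}, {"delta_pos": [0.03, -0.02, 0], "dr": [0, 0, 0]}, {"delta_pos": [0, 0, 0], "dr": [0, 0, 0]}, {"delta_pos": [0, 0, 0], "dr": [0, 0, 0]}]'

```text
time: 17.95
tool_pos: [0.2378, 0.6389, 0.2228]
tcp_rot: [2.478, 1.93, -0.001]
wrist_force: [-0.2, -0.1, 0.1]
width: -0.002
```

```bash
python3 - <<'E'
from workcell import bot
import cv2,numpy as np
for n in("top","side"):
    cv2.imwrite(f"pics/{n}10.png",bot.read_camera(n)["frame"][:,:,::-1])
a=cv2.imread("pics/side0.png")[270:400,190:360];b=cv2.imread("pics/side10.png")[270:400,190:360]
cv2.imwrite("pics/cmp10.png",cv2.resize(np.hstack([a,b]),None,fx=2.3,fy=2.3,interpolation=cv2.INTER_CUBIC))
s=bot.read_state();print(s["tool_pos"],s["wrist_force"],s["time"])
E
```

```text
[0.23810799 0.6386099  0.2230854 ] [ 0.60594392 -0.610538    0.83004016] 18.05
```

View pics/cmp10.png

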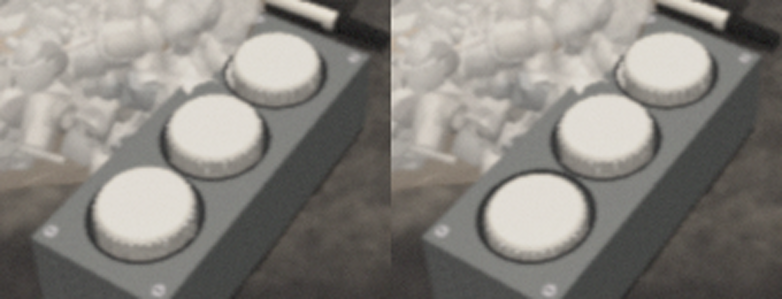

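View pics/top10.png

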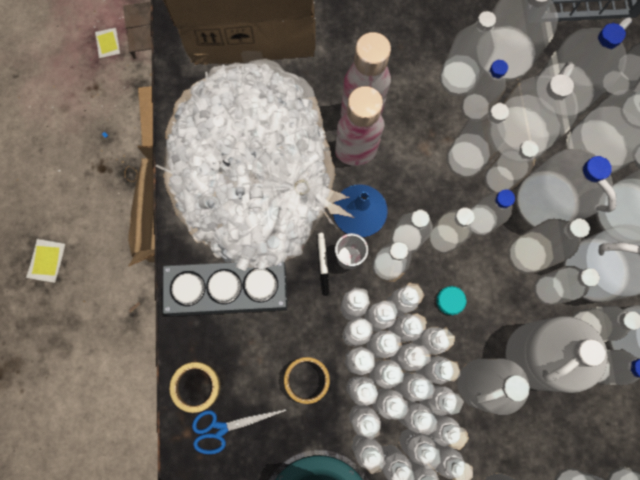

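Lid 1 (right crop, about 535,213) now sits visibly lower and level. The other two lids, the pen, the cup and the funnel are where they were, and the arm is clear, so I'm handing in.

```bash
python3 -c "
from workcell import bot
print(bot.finish_job())"
```

```text
the job is handed in; nothing more can be done
None
```

The loose lid was the one at about (0.454, 0.234), the end of the row with the largest y. It is now pressed home, and I handed the job in at about 18 s of the 48 s allowed.

- **Finding it:** I pressed near the −x rim of each lid. The other two did not give: their height stayed the same to about 0.1–0.2 mm at 14–15 N. The loose one tipped at about 1 N, and the wrist images show its rim going down.
- **First press:** I called this lid sound at first, because its force rose to 6.8 N. I changed that after the other two proved much stiffer and a second press showed it tipping.
- **Pressing it home:** In the middle it went down at about 10 N, from 0.082 to a hard stop at 0.0762, about 6 mm. I held 23 N at the stop.
- **Last checks:** In the side view the lid sits lower and level. The other lids, pen, cup and funnel look unmoved in the before and after pictures, and the arm is clear of everything. I judged level and "unmoved" by eye and did not measure the tilt angle.
- **Unexplained:** The presses also gave a sideways force of up to about 10 N in −x. I put it down to friction and arm flex and did not check further.

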